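# Put three potted plants back on their own saucers

## Robot

A 7-joint arm with a two-finger parallel gripper is mounted at the origin on the work surface. World frame = base frame: x ahead of the robot, y to its left, z up, the work surface at z = 0. Lengths are in m, angles in rad, forces in N, time in s.
With the tool pointing down it reaches from about 0.4 to 0.85 m from the base axis. Payload 10.4 kg.
Tool frame: the origin (TCP) lies on the centre line of the jaws, within the pads' length; the fingertips stand 17 mm ahead of it and the grasp point (between the pads) lies 2 mm behind it; z points along the fingers, y is the line along which they close (so a half turn about z gives the same grasp; the last joint's range is limited). The gripper opens to 85 mm and grips with 20 to 120 N. Pads are 22 mm wide; open, the fingers measure 114 mm over their backs; the gripper's body (76 mm by 85 mm) begins 54 mm behind the grasp point. The pads swing forward as they close: fully open they stand 13 mm farther back than shut.
Start: joints at [1.308, 0.332, -0.065, 1.46, 0.022, 1.35, -0.088], TCP at [0.148, -0.607, 0.248] pointing down, gripper open.
Joint ranges: [-2.6, 2.6], [-0.5, 2.12], [-1.47, 1.34], [0.16, 2.42], [-1.27, 4.41], [0.06, 2.06], [-2.6, 2.6]. Speed limits (rad/s): [2.22, 2.22, 2.79, 2.79, 3.14, 3.14, 3.14].

## Interface

Orientations are given as a rotation vector (axis times angle).
In Python, from bench import manip gives the robot as it stands. Calls block until the motion is done:
- manip.goto(position, orientation): joint-space move of the TCP to a pose.
- manip.move_l(position, frame=None, v=0.15): straight line of the TCP; frame=None keeps the orientation; v is the mean speed in m/s.
- manip.move_joints(angles): joint-space move.
- manip.set_gripper(opening, strength=None): finger opening in m; strength is the grip in N (None keeps the last); returns when the fingers have stopped.
- manip.pause(seconds).
- manip.ik(position, orientation): joint angles nearest the present ones, or None.
- manip.read_state(): the state.
- manip.grab_frame(name): name is "scene" or "top" or "wrist"; returns a dict with "image" (480x640x3 uint8, blue, green, red), "camera_matrix" (3x3 intrinsics, pixels), "rvec" (rotation vector, rad) and "tvec" (3), from world to camera coordinates, as OpenCV has them. Camera axes: x right, y down, z forward; pixel columns grow to the right and rows downward; lengths in m; the calibration is good to about 2 mm. A picture is of the moment at which its call begins. There is no depth.
A pose or a line that the arm cannot do raises manip.MotionError and nothing moves.
- manip.close_job(): hands the job in; it is judged then, once.
The state is a dict: "clock": time; "q": joint angles; "joint_velocities": joint speeds; "effort": joint torques, N m; "ee_pos": TCP position; "eef_rot": TCP orientation; "wrist_force": force on the tool from outside, world axes, zero at the start; "wrist_torque": the same for the moment, N m; "finger_gap": finger opening in m; "grip_force": force on a finger pad.
Only numpy, scipy, OpenCV 4.12 (cv2) and the standard library are available. Lean on these libraries where they do the work, as an engineer would, in place of code of your own. Each camera call takes 0.05 s, during which the arm holds its last target. There are 200 camera calls.

## Task

After watering, the three little potted plants were put back on each other's saucers. Give each pot the saucer of its own shape - round pot on the round saucer, square pot on the square saucer, long planter on the long saucer - each centred and standing flat inside the rim, the square and the long one turned in line with their saucers; the cork mat is free for setting a pot aside meanwhile. Keep the pots upright, set them down gently, and leave the mug, the mister and the notebook where they are.

Things in the scene. Friction and masses are not known exactly. Their poses are not given: they have to be found in the camera images.
- round_pot: Loose round terracotta pot with one round cactus, about 220 g. Pot 60 mm high; vertical collar of 60 mm diameter over its top 20 mm, below it tapers to a foot of 46 mm diameter. Cactus: up to 24 mm above the rim, 40 mm diameter. Origin: centre of the underside; z up. Grip the collar from above. At the start it stands flat inside the long saucer.
- square_pot: Loose square terracotta pot with one leafy rosette, about 220 g. Pot 56 mm high; collar 58 x 58 mm over its top 18 mm, below it 50 x 50 mm, all sides vertical. Plant: up to 30 mm above the rim, 50 mm diameter. Origin: centre of the underside; x and y square to its sides, z up. At the start it stands flat inside the round saucer.
- planter: Loose oblong terracotta planter, three small cacti in a row, about 360 g. 54 mm high; collar 112 (along x) x 52 mm (along y) over its top 18 mm, below it 104 x 44 mm, all sides vertical. Cacti: up to 24 mm above the rim, inside it. Origin: centre of the underside; z up. At the start it rests across the rim of the square saucer.
- round_saucer: Fixed round terracotta saucer, 92 mm outer diameter at the rim, inside about 78 mm diameter at the floor; floor 5 mm thick, rim 12 mm high over the desk, wall 5 mm. Origin: centre of the underside, on the desk top; z up. It is stuck down with non-slip pads and does not move.
- square_saucer: Fixed square terracotta saucer, 88 x 88 mm outside, 78 x 78 mm inside; floor 5 mm thick, rim 12 mm high over the desk, wall 5 mm. Origin: centre of the underside, on the desk top; x and y square to its sides, z up. It is stuck down with non-slip pads and does not move.
- long_saucer: Fixed oblong terracotta saucer, outside 144 mm (along x) x 84 mm (along y), inside 134 x 74 mm; floor 5 mm thick, rim 12 mm high over the desk, wall 5 mm. Origin: centre of the underside, on the desk top; z up. It is stuck down with non-slip pads and does not move.
- cork_mat: Round cork mat, 140 mm diameter, 5 mm thick, lying flat and empty on the desk: room for any one of the pots. Origin: centre of the underside; z up. It is stuck down with non-slip pads and does not move.
- mug: Bystander: loose blue coffee mug, 80 mm diameter, 85 mm high, handle on its +y side reaching about 75 mm from the axis; stands among the saucers. Origin: centre of the underside.
- mister: Bystander: loose amber glass plant mister with a black spray head, 62 mm diameter, 122 mm high. Origin: centre of the underside; its nozzle points to -x.
- notebook: Bystander: loose closed black pocket notebook lying flat, 140 mm (along x) x 90 mm (along y) x 14 mm. Origin: centre of the underside.

How it is judged:
At the end, for the whole second after the job is handed in: Each pot stands on the saucer of its own shape: centre within 14 mm of the saucer's centre, foot flat on the saucer's floor (not on the rim), upright within 0.06 rad; the square pot's sides and the planter's long side in line with those of their saucers within 0.2 rad; all at rest (horizontal distance between round_pot and round_saucer below 0.014 m and z of round_pot in the frame of round_saucer between 0.002 and 0.008 m and angle between each of round_pot, square_pot, planter's own z axis and vertical below 0.06 rad and linear speed of each of round_pot, square_pot, planter below 0.02 m/s and angular speed of each of round_pot, square_pot, planter below 0.2 rad/s and horizontal distance between square_pot and square_saucer below 0.014 m and z of square_pot in the frame of square_saucer between 0.002 and 0.008 m and horizontal distance between planter and long_saucer below 0.014 m and z of planter in the frame of long_saucer between 0.002 and 0.008 m and (angle between the x axis of square_pot and the x axis of square_saucer, either way round below 0.2 rad or angle between the x axis of square_pot and the y axis of square_saucer, either way round below 0.2 rad) and angle between the x axis of planter and the x axis of long_saucer, either way round below 0.2 rad); the robot touches nothing.
It fails at once if a plant pot is tipped more than 30 degrees (soil spills) (angle between any of round_pot, square_pot, planter's own z axis and vertical above 0.52 rad).
It fails at once if a pot is dropped (falls out of the fingers at over 0.5 m/s, a fall of some 15 mm) or banged down (strikes a saucer or the cork mat with over 120 N) ((linear speed of round_pot above 0.5 m/s and contact force between round_pot and the fingers below 0.05 N) or (linear speed of square_pot above 0.5 m/s and contact force between square_pot and the fingers below 0.05 N) or (linear speed of planter above 0.5 m/s and contact force between planter and the fingers below 0.05 N) or contact force between any of round_pot, square_pot, planter and round_saucer above 120 N or contact force between any of round_pot, square_pot, planter and square_saucer above 120 N or contact force between any of round_pot, square_pot, planter and long_saucer above 120 N or contact force between any of round_pot, square_pot, planter and cork_mat above 120 N).
It fails at once if the mug, the mister or the notebook is moved more than 25 mm or tipped (distance of any of mug, mister, notebook from where it was at the start of the episode above 0.025 m or angle between any of mug, mister, notebook's own z axis and vertical above 0.3 rad).
It also fails if it takes over 106 s, if anything falls off the work surface, if the arm or the gripper's body presses on something with over 40 N, if the wrist force passes 120 N, or if a joint passes its speed limit or range.

## Working session

There is one attempt and no reset: what is moved stays moved. The work goes in short steps, each a Python script; the robot and the scene stay as the last script left them, time stands still between calls to the robot, and variables do not carry over. Pictures are saved under pics/ and viewed, at most 14 in all, crops included, and the job is handed in when it is done.

```bash
ls; mkdir -p pics; python3 - <<'E'
from bench import manip
import cv2,numpy as np
for n in("top","scene"):
    f=manip.grab_frame(n); cv2.imwrite(f"pics/{n}0.png",f["image"]); np.savez(f"pics/{n}0.npz",**f)
    R=cv2.Rodrigues(np.array(f["rvec"]))[0]; print(n,(-R.T@np.array(f["tvec"]).ravel()).round(3),np.array(f["camera_matrix"]).round(1).tolist())
s=manip.read_state();print(s)
E
```

```text
pics
top [ 0.361 -0.012  1.281] [[589.1, 0.0, 309.4], [0.0, 589.1, 244.2], [0.0, 0.0, 1.0]]
scene [0.965 0.492 1.101] [[513.5, 0.0, 321.7], [0.0, 513.5, 246.7], [0.0, 0.0, 1.0]]
{'clock': 0.1, 'q': array([ 1.30836842,  0.33282638, -0.064682  ,  1.46087206,  0.02160394,
        1.34987837, -0.08851337]), 'joint_velocities': array([ 1.14725644e-03, -2.66180357e-03, -1.03795172e-03, -1.31964372e-03,
        6.58055828e-04,  1.13009710e-03, -6.03217052e-05]), 'effort': array([ 1.94387991e-03, -6.26744485e+01,  4.95301955e-02, -3.92430317e+01,
        1.63782859e-02,  6.97707786e-03,  1.61871736e-05]), 'ee_pos': array([ 0.14837168, -0.60681028,  0.24757734]), 'eef_rot': array([-3.11777395e+00, -3.75651134e-01,  3.46603249e-04]), 'wrist_force': array([-0.48592777, -0.52896375,  0.89041452]), 'wrist_torque': array([-0.04140808,  0.01469004,  0.00302014]), 'grip_force': 0.0, 'finger_gap': 0.08552296819123992}
```

View pics/top0.png

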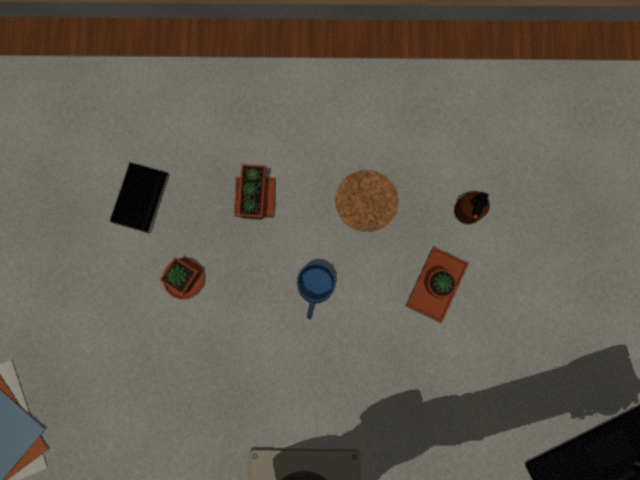

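View pics/scene0.png

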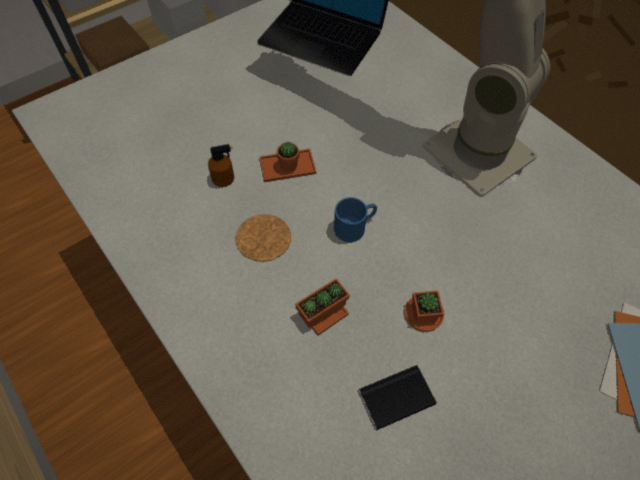

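The top view shows the planter at (253,192) on the square saucer (255,198), the square pot at (181,275) on the round saucer (184,279), and the round pot at (440,282) in the long saucer (437,285). The mat is at (367,200), the mug at (316,283), the mister at (472,206) and the notebook at (139,197). The scene view agrees: planter (323,305), square pot (427,306), round pot (288,155), mat (263,238). Next I'll get rough positions and take wrist views.

```bash
cat > h.py <<'E'
from bench import manip
import cv2, numpy as np
from scipy.spatial.transform import Rotation as Ro
def cam(f): 
    R=cv2.Rodrigues(np.array(f["rvec"],float))[0]; return R,np.array(f["tvec"],float).ravel(),np.array(f["camera_matrix"])
def pix2w(f,uv,z):
    R,t,K=cam(f); d=R.T@np.linalg.solve(K,[*uv,1.]); c=-R.T@t; return c+d*(z-c[2])/d[2]
def tri(fs,uvs):
    P=[]
    for f in fs:
        R,t,K=cam(f); P.append(K@np.c_[R,t])
    X=cv2.triangulatePoints(P[0],P[1],np.array(uvs[0],float).T,np.array(uvs[1],float).T); return (X[:3]/X[3]).T
def down(a):  # tool down, tool y axis (closing line) along world angle a
    y=np.array([np.cos(a),np.sin(a),0]); z=np.array([0,0,-1.]); return Ro.from_matrix(np.c_[np.cross(y,z),y,z]).as_rotvec()
def load(n): return dict(np.load(f"pics/{n}.npz"))
def shot(n,c="wrist"):
    f=manip.grab_frame(c); cv2.imwrite(f"pics/{n}.png",f["image"]); np.savez(f"pics/{n}.npz",**f); return f
E
python3 - <<'E'
from h import *
f=load("top0")
for n,uv,z in [("planter",(253,192),.066),("sqsaucer",(255,198),.012),("sqpot",(181,275),.06),("rsaucer",(184,279),.012),("round",(440,282),.065),("lsaucer",(437,285),.012),("mat",(367,200),.005),("mug",(316,283),.085),("mister",(472,206),.06),("base",(305,480),0)]: print(n,pix2w(f,uv,z).round(3))
s=manip.read_state(); g=manip.grab_frame("wrist"); R,t,K=cam(g); c=-R.T@t
T=Ro.from_rotvec(s["eef_rot"]).as_matrix(); print("cam in tool",(T.T@(c-s["ee_pos"])).round(3),"\n",(R@T).round(2),K.round(0).tolist())
for p in [(.55,.1),(.4,.25),(.45,-.25),(.6,-.1)]:
  for z in (.3,.4):
    for a in (-1.57,-.8,0,.8,1.57): print(p,z,a,manip.ik([*p,z],down(a)) is not None,end=';')
E
```

```text
planter [0.648 0.113 0.066]
sqsaucer [0.647 0.114 0.012]
sqpot [0.471 0.259 0.06 ]
rsaucer [0.467 0.263 0.012]
round [ 0.461 -0.278  0.065]
lsaucer [ 0.459 -0.283  0.012]
mat [ 0.646 -0.134  0.005]
mug [ 0.455 -0.022  0.085]
mister [ 0.623 -0.35   0.06 ]
base [ 0.052 -0.003  0.   ]
cam in tool [ 0.068 -0.    -0.126] 
 [[-0.    1.    0.  ]
 [-0.96  0.   -0.26]
 [-0.26 -0.    0.96]] [[365.0, 0.0, 319.0], [0.0, 365.0, 241.0], [0.0, 0.0, 1.0]]
(0.55, 0.1) 0.3 -1.57 True;(0.55, 0.1) 0.3 -0.8 True;(0.55, 0.1) 0.3 0 True;(0.55, 0.1) 0.3 0.8 True;(0.55, 0.1) 0.3 1.57 True;(0.55, 0.1) 0.4 -1.57 True;(0.55, 0.1) 0.4 -0.8 True;(0.55, 0.1) 0.4 0 True;(0.55, 0.1) 0.4 0.8 True;(0.55, 0.1) 0.4 1.57 True;(0.4, 0.25) 0.3 -1.57 True;(0.4, 0.25) 0.3 -0.8 True;(0.4, 0.25) 0.3 0 True;(0.4, 0.25) 0.3 0.8 True;(0.4, 0.25) 0.3 1.57 True;(0.4, 0.25) 0.4 -1.57 True;(0.4, 0.25) 0.4 -0.8 True;(0.4, 0.25) 0.4 0 True;(0.4, 0.25) 0.4 0.8 True;(0.4, 0.25) 0.4 1.57 True;(0.45, -0.25) 0.3 -1.57 True;(0.45, -0.25) 0.3 -0.8 True;(0.45, -0.25) 0.3 0 True;(0.45, -0.25) 0.3 0.8 True;(0.45, -0.25) 0.3 1.57 True;(0.45, -0.25) 0.4 -1.57 True;(0.45, -0.25) 0.4 -0.8 True;(0.45, -0.25) 0.4 0 True;(0.45, -0.25) 0.4 0.8 True;(0.45, -0.25) 0.4 1.57 True;(0.6, -0.1) 0.3 -1.57 True;(0.6, -0.1) 0.3 -0.8 True;(0.6, -0.1) 0.3 0 True;(0.6, -0.1) 0.3 0.8 True;(0.6, -0.1) 0.3 1.57 True;(0.6, -0.1) 0.4 -1.57 True;(0.6, -0.1) 0.4 -0.8 True;(0.6, -0.1) 0.4 0 True;(0.6, -0.1) 0.4 0.8 True;(0.6, -0.1) 0.4 1.57 True;
```

```bash
cat >> h.py <<'E'
def crops(names,centers,out,h=100):
    ims=[]
    for n,c in zip(names,centers):
        f=load(n); R,t,K=cam(f); uv=cv2.projectPoints(np.array([c],float),f["rvec"],f["tvec"],K,None)[0].ravel().astype(int)
        x,y=max(0,min(640-2*h,uv[0]-h)),max(0,min(480-2*h,uv[1]-h)); print(n,"crop origin",x,y)
        im=f["image"][y:y+2*h,x:x+2*h]; ims.append(cv2.resize(cv2.convertScaleAbs(im,alpha=1.6,beta=15),(400,400),interpolation=cv2.INTER_CUBIC))
    cv2.imwrite(f"pics/{out}.png",np.hstack(ims))
E
python3 - <<'E'
from h import *
S=[("r",(.46,-.28,.03)),("p",(.648,.113,.03)),("s",(.47,.26,.03))]
manip.set_gripper(.085)
for n,c in S:
    for k,dy in enumerate((-.06,.06)):
        p=[c[0]-.055,c[1]+dy,.24]
        if k: manip.move_l(p,v=.25)
        else: manip.goto(p,down(-np.pi/2))
        manip.pause(.15); shot(f"{n}{k}")
    crops([n+"0",n+"1"],[c,c],n)
s=manip.read_state();print(s["clock"],s["q"].round(2))
E
```

```text
r0 crop origin 151 54
r1 crop origin 285 55
p0 crop origin 150 55
p1 crop origin 284 55
s0 crop origin 152 56
s1 crop origin 284 56
6.8583 [ 0.09  0.22 -0.93  1.7   0.18  1.31 -2.45]
```

View pics/r.png

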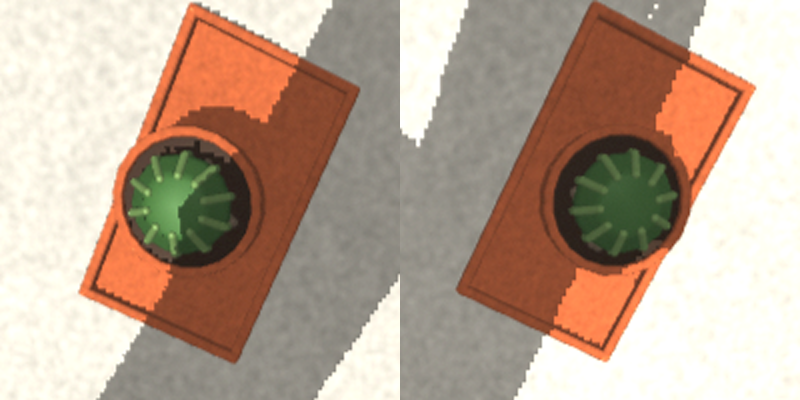

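View pics/p.png

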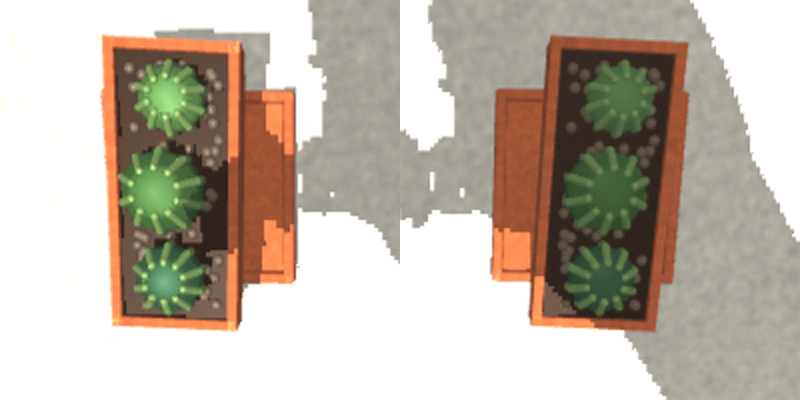

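View pics/s.png

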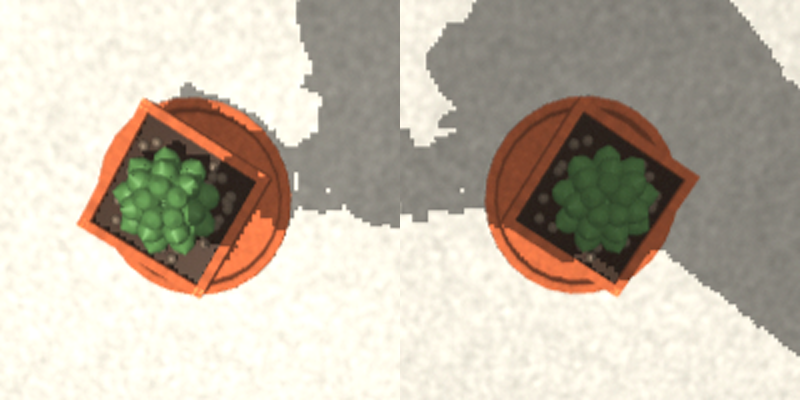

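The pictures show:
- **r:** long saucer corners in the left view at (193,3), (359,89), (237,362), (80,292), with the round pot rim around (189,202).
- **p:** planter rim corners at (103,37), (243,43), (240,328), (112,325), lying off-centre across the square saucer.
- **s:** square pot diamond at (145,100), (268,176), (199,294), (79,222) in the round saucer, centre about (191,196).

I'll triangulate these and check them against the given sizes.

```bash
python3 - <<'E'
from h import *
O={"r":((151,54),(285,55)),"p":((150,55),(284,55)),"s":((152,56),(284,56))}
def go(n,site,L,Rr):
    uv=[np.array(a,float)/2+np.array(o)for a,o in zip((L,Rr),O[site])]
    X=tri([load(site+"0"),load(site+"1")],uv); print(n,(X*1000).round(1).tolist())
    if len(X)==4:
        e=np.roll(X,-1,0)-X; print("  ctr",(X.mean(0)*1000).round(1)," sides",(np.linalg.norm(e,axis=1)*1000).round(1),"angles",np.degrees(np.arctan2(e[:,1],e[:,0])).round(1))
go("lsaucer","r",[(193,3),(359,89),(237,362),(80,292)],[(195,2),(354,88),(207,360),(58,292)])
go("round","r",[(189,202)],[(220,202)])
go("planter","p",[(103,37),(243,43),(240,328),(112,325)],[(152,38),(287,43),(256,330),(131,325)])
go("sqsaucer TR,BR,TL","p",[(295,89),(293,283),(102,90)],[(288,90),(272,283),(95,89)])
go("rsaucer","s",[(191,196)],[(185,196)])
go("sqpot","s",[(145,100),(268,176),(199,294),(79,222)],[(183,97),(298,177),(218,294),(103,218)])
f=load("top0")
# mat & mug from colour in top view
hsv=cv2.cvtColor(f["image"],cv2.COLOR_BGR2HSV)
m=np.zeros((480,640),np.uint8); m[165:236,330:405]=cv2.inRange(hsv,(5,70,60),(25,255,255))[165:236,330:405]
p=cv2.minEnclosingCircle(cv2.findNonZero(cv2.morphologyEx(m,cv2.MORPH_OPEN,np.ones((3,3)))));print("mat",p,pix2w(f,p[0],.005).round(4), "dia",p[1]*2*1.276/589)
E
```

```text
lsaucer [[545.3, -277.2, 8.9], [509.2, -351.3, 9.6], [380.6, -290.6, 8.5], [416.2, -215.7, 11.4]]
  ctr [ 462.9 -283.7    9.6]  sides [ 82.4 142.2  83.  143. ] angles [-116.   154.7   64.6  -25.5]
round [[460.9, -281.6, 64.6]]
planter [[710.0, 140.4, 65.6], [708.6, 88.0, 61.3], [596.7, 93.1, 63.1], [599.1, 146.2, 65.9]]
  ctr [653.6 116.9  64. ]  sides [ 52.6 112.1  53.2 111. ] angles [-91.5 177.4  87.4  -3. ]
sqsaucer TR,BR,TL [[697.3, 71.2, 7.4], [608.7, 73.5, 11.8], [697.5, 160.0, 7.5]]
rsaucer [[471.9, 266.2, 21.0]]
sqpot [[510.5, 274.6, 61.1], [480.8, 227.0, 60.8], [433.2, 257.1, 61.9], [463.6, 305.4, 59.6]]
  ctr [472.  266.   60.9]  sides [56.1 56.3 57.2 56.1] angles [-122.   147.7   57.9  -33.3]
mat ((366.5, 200.5), 31.66238021850586) [ 0.6452 -0.1325  0.005 ] dia 0.13718572889240568
```

The sizes and heights check out: long saucer 143x83, planter 112x53 at 64–66 mm, square pot about 57 at 61 mm, round pot rim at 65 mm. First move: round pot to the mat.

```bash
cat >> h.py <<'E'
D=np.radians
UP=.25
def pick(xy,a,rim,strength=50):
    r=down(a); manip.goto([*xy,UP],r); manip.move_l([*xy,rim-.012],v=.15)
    manip.set_gripper(.03,strength); s=manip.read_state(); print("grip",s["finger_gap"],s["grip_force"],s["clock"])
    manip.move_l([*xy,rim+.02],v=.06); s=manip.read_state(); print("lifted",s["finger_gap"],s["grip_force"],s["wrist_force"].round(1))
    manip.move_l([*xy,UP],v=.2)
def place(xy,a,rim):   # rim = rim height when standing there
    r=down(a); z=rim-.012
    try: manip.move_l([*xy,UP],r,v=.2)
    except manip.MotionError as e: print("line refused",e); manip.goto([*xy,UP],r)
    manip.move_l([*xy,z+.02],v=.15); manip.move_l([*xy,z+.004],v=.04); manip.pause(.2)
    f0=manip.read_state()["wrist_force"][2]; d=.003
    while d>=-.004:
        manip.move_l([*xy,z+d],v=.02); s=manip.read_state()
        if abs(s["wrist_force"][2]-f0)>4: break
        d-=.001
    print("touch d",d,s["wrist_force"].round(1),s["ee_pos"].round(4),f0)
    manip.set_gripper(.085); manip.pause(.2); manip.move_l([*xy,UP],v=.2)
    s=manip.read_state();print("clock",s["clock"],s["q"].round(2))
E
python3 - <<'E'
from h import *
manip.move_joints([.55,.33,-.06,1.46,0,1.35,0])
pick((.461,-.2816),-.5,.065)
place((.645,-.1325),-.3,.065)
f=shot("t1","top"); cv2.imwrite("pics/t1c.png",cv2.resize(f["image"][140:340,90:510],(798,380)))
E
```

```text
grip 0.05894217175542888 52.51292824745178 11.4917
lifted 0.05853332270617516 53.99596452713013 [-1.   0.2 -3.4]
touch d 0.0 [-4.3  0.8  8.3] [ 0.6452 -0.1325  0.054 ] -1.9753806961810911
clock 19.2833 [ 0.28  0.41 -0.2   1.35  0.08  1.38 -0.22]
```

View pics/t1c.png

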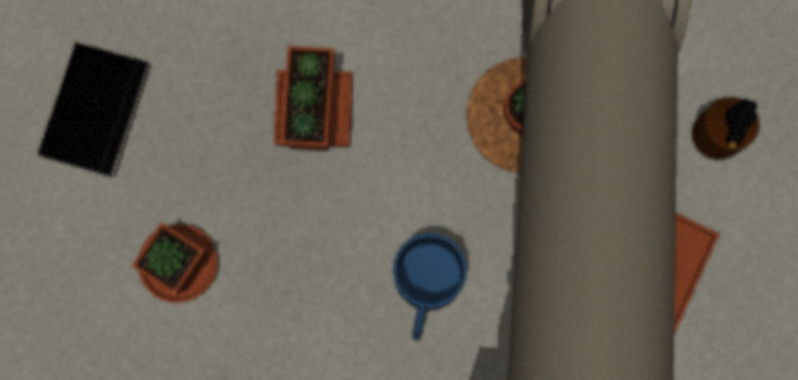

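The round pot stands on the mat (rim visible at about (515,105), arm over it), the long saucer is empty, and nothing else has moved. Planter next.

```bash
python3 - <<'E'
from h import *
pick((.6536,.117),D(87.2),.066)
place((.463,-.2837),D(64.8),.059)
manip.goto([.463-.12,-.2837+.03,.25],down(-np.pi/2)) if False else None
pick((.472,.266),D(-32.5),.061)
f=shot("t2","top"); cv2.imwrite("pics/t2c.png",cv2.resize(f["image"][140:340,90:510],(798,380)))
E
```

```text
grip 0.051049379557115 53.3123579621315 22.4167
lifted 0.050984143376050416 52.74564832448959 [ 0.8 -0.8 -4.5]
touch d 0.0 [-4.3  2.2  6. ] [ 0.4631 -0.2838  0.0476] -3.6150130035719483
clock 31.35 [ 0.75  0.17 -0.32  1.67  0.05  1.32  1.55]
grip 0.05740535557264484 54.377107322216034 35.6417
lifted 0.05714904536137224 53.60107362270355 [ 0.1 -0.5 -2.1]
```

View pics/t2c.png

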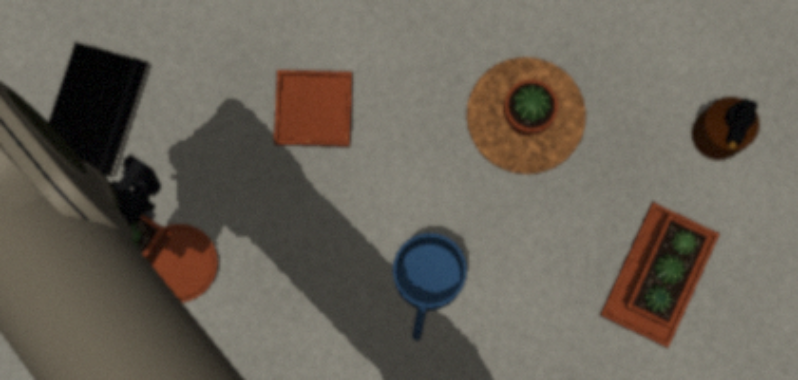

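The planter sits in line inside the long saucer (about (660,275)). The square saucer is now bare, corners (277,70), (353,71), (351,147), (275,145). The round pot is on the mat and the square pot is held.

```bash
python3 - <<'E'
from h import *
f=load("t2")
c=np.array([pix2w(f,(90+u*420/798,140+v*200/380),.012) for u,v in[(277,70),(353,71),(351,147),(275,145)]]); print(c.mean(0).round(4))
place((.6531,.1168),D(-1),.061)
pick((.645,-.1325),-.3,.065)
# saucer checked from bare top view before placing
m=f["image"].astype(int)
place((.472,.266),.3,.065)
manip.goto([.36,.1,.3],down(-np.pi/2)) 
for n,c in [("r",(.463,-.284,.03)),("p",(.653,.117,.03)),("s",(.472,.266,.03))]:
    manip.goto([c[0]-.06,c[1],.27],down(0.3-np.pi/2 if n=="s" else -np.pi/2)); manip.pause(.2); shot("e"+n)
manip.goto([.4,-.45,.35],down(-.8)); shot("etop","top"); print(manip.read_state()["clock"])
crops(["er","ep"],[(.463,-.284,.03),(.653,.117,.03)],"e1"); 
f=load("etop"); 
crops(["es"],[(.472,.266,.03)],"e2")
cv2.imwrite("pics/e3.png",cv2.resize(f["image"][140:340,90:510],(798,380)))
E
```

```text
[0.6496 0.1131 0.012 ]
touch d 0.0 [-2.7 -0.8  5.5] [0.6532 0.1169 0.0498] -1.864139792778443
clock 43.5583 [ 0.3   0.54 -0.81  1.31  0.38  1.45 -0.5 ]
grip 0.059143978681029566 53.211742490530014 46.375
lifted 0.05872343244129309 53.99645581841469 [-0.1  0.9 -2.5]
touch d 0.0 [-4.  -3.4 11.2] [0.4721 0.2661 0.0539] -3.2803199641422767
clock 55.1583 [ 0.29  0.3  -1.05  1.64  0.27  1.36 -0.5 ]
63.6
er crop origin 220 49
ep crop origin 218 49
es crop origin 236 52
```

View pics/e1.png

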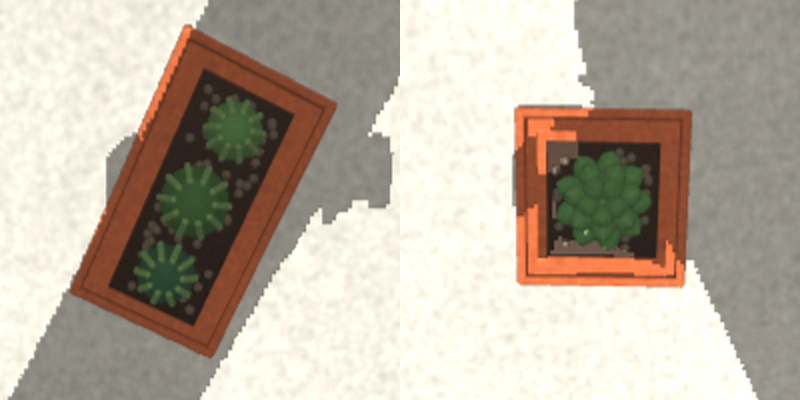

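View pics/e2.png

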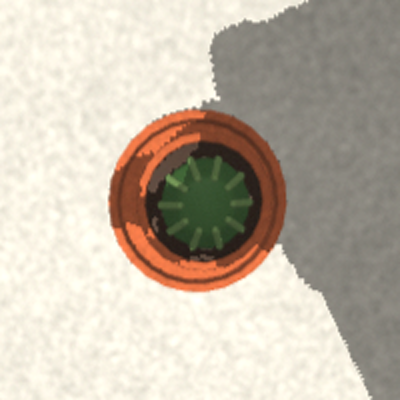

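View pics/e3.png

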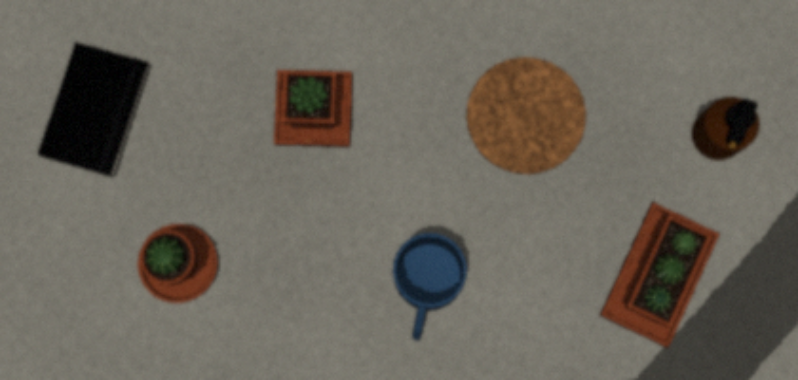

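Every pot sits inside its own saucer and in line: planter (200,190), square pot (603,198), round pot (205,200) in a rim centred at (197,200). The bystanders haven't moved. I'll check the centring with parallax removed.

```bash
python3 - <<'E'
from h import *
def w(n,o,uv,z): return pix2w(load(n),np.array(uv)/2+np.array(o),z)[:2]
a=lambda P:np.mean(P,0)
print("round",(1e3*(w("es",(236,52),(206,202),.065)-w("es",(236,52),(197.5,200.5),.012))).round(1))
sp=a([(547,141),(661,144),(658,258),(547,258)])-[400,0]; ss=a([(516,107),(691,111),(684,286),(518,283)])-[400,0]
print("square",(1e3*(w("ep",(218,49),sp,.061)-w("ep",(218,49),ss,.012))).round(1))
pp=a([(203,69),(294,114),(194,326),(108,285)]); ps=a([(188,26),(337,104),(211,357),(72,292)])
print("planter",(1e3*(w("er",(220,49),pp,.057)-w("er",(220,49),ps,.012))).round(1))
E
```

```text
round [ 1.3 -1.2]
square [-0.7 -0.4]
planter [-1.1  1.3]
```

All three are centred within 2 mm, so I'm handing the job in.

```bash
python3 -c "
from bench import manip
print(manip.close_job())"
```

```text
the job is handed in; nothing more can be done
None
```

I put all three pots on their own saucers, each centred within about 2 mm by the camera check, with the square pot and the planter in line with theirs, and handed the job in at about 64 s of the 106 s; the hand-in call gave no verdict.

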